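# Slide a printed lid under the low scan bridge

### The arm

A 6-joint arm with a two-finger parallel gripper is mounted at the origin on the work surface. World frame = base frame: x ahead of the robot, y to its left, z up, the work surface at z = 0. Lengths are in m, angles in degrees, forces in N, time in s.
With the tool pointing down it reaches from about 0.4 to 0.825 m from the base axis. Payload 7 kg.
Tool frame: the origin (TCP) lies at the very end of the fingers, on their centre line; the grasp point (between the pads) lies 19 mm behind it; z points along the fingers, y is the direction in which the jaws open and shut (so a half turn about z gives the same grasp; the last joint's range is limited). The gripper opens to 88 mm and grips with 3 to 60 N. Pads are 19 mm wide; open, the fingers measure 130 mm over their backs; the gripper's body (78 mm by 193 mm) begins 47 mm behind the grasp point.
Start: joints at [-51.217, 20.546, 0.682, 0, -70.136, -16.507], TCP at [0.256, -0.625, 0.227] pointing down, gripper open.
Joint ranges: [-176.03, 176.03], [-82.01, 121.73], [-58.28, 71.71], [-173.87, 95.51], [-174.79, -0.11], [-173.66, 173.66]. Speed limits (degrees/s): [136.94, 136.94, 172.46, 180, 180, 180].

### API

Orientations are given as [roll, pitch, yaw] about the fixed x, y, z axes, in that order (R = Rz(yaw) Ry(pitch) Rx(roll)).
In Python, from plant import ctrl gives the robot as it stands.
- The arm moves only by the tool move_arm, never from a script. Its argument "increments" is a list of rows, each a list of 2 entries, a list of its own where there are three numbers: the shift along the world's x, y, z in mm, then the turn about the world's z in rad. A call has exactly 8 rows; each row shifts and turns the pose as measured when the row begins; what a row does not reach is not made up. A row lasts 1/10 s, in which the tool goes at most 50 mm and 8.59 degrees, less where a joint would pass 70% of its speed; a pose out of reach is approached as far as the arm can. A call with a gripper value outside its range is refused whole. "jaw" is the gripper command: -1 is shut, 1 is fully open, values between are in proportion, set as the call begins (left out, the last holds). The fingers move at their own pace and stop on an object; the grip force is fixed at half the most. Time passes only in rows, so rows that do not move let the fingers close, or fill a call up. It gives the time, the measured TCP pose, the force and the opening at its end, in the units of the state.
- ctrl.get_obs(): the state, without advancing time (a new reading comes with each control period).
- ctrl.snapshot(name): name is "scene" or "top" or "wrist"; returns a dict with "color" (420x560x3 uint8, red, green, blue), "fx", "fy", "cx", "cy" (pixels), "R" (3x3) and "t" (3): a world point X has camera coordinates R X + t. Camera axes: x right, y down, z forward; pixel columns grow to the right and rows downward; lengths in m; the calibration is good to about 2 mm. A picture is of the moment at which its call begins. There is no depth.
- ctrl.close_job(): hands the job in, once; it reports no verdict.
The state is a dict: "clock": time; "joint_pos": joint angles; "qvel": joint speeds; "tau": joint torques, N m; "tool_pos": TCP position; "orientation": TCP orientation; "force": force on the tool from outside, world axes, zero at the start; "moment": the same for the moment, N m; "opening": finger opening in m.
Only numpy, scipy, OpenCV 4.12 (cv2) and the standard library are available. Lean on these libraries where they do the work, as an engineer would, in place of code of your own. Each camera call takes 0.05 s, during which the arm holds its last target.

### The job

Push the flat orange printed lid along the bench, under the low scan bridge from the robot's side, until its leading edge rests squarely and gently against both steel stop pins behind the bridge. Only push it with the fingers: keep it flat on the bench, never pinch, lift or tip it, do not ram the bridge with the lid or the hand, and leave the bottle, the spool and the glue stick where they are.

Things in the scene. Friction and masses are not known exactly. Their poses are not given: they have to be found in the camera images.
- panel: Orange printed plastic lid, a loose flat slab 120 (its x) x 100 (its y) x 14 (z) mm, 0.1 to 0.2 kg, black vent slots drawn on its flat top. Origin at the centre of its underside. Starts on the bench on the robot's side of the bridge, up to 60 mm off the bridge's centre line and up to 0.4 rad from square; its x must end up along the station's x.
- station: Low scan bridge fixed to the bench. Origin on the bench under the beam's middle; x = direction of travel, away from the robot; y along the beam. Aluminium beam x -15..15 mm, 180 mm long, underside 19 mm, top 49 mm above the bench. Blue legs leave an opening y -65..65 mm; feet 6 mm high reach x +-25, y +-110 mm. Its two stop pins: see pins.
- pins (a point): Point on the bench midway between the two upright steel stop pins, at x = 66, y = 0 mm of the station, same axes. The pins are 12 mm in diameter, 22 mm high, fixed, at y = +-30 mm. The lid is home when its centre is 66 mm short of this point, that is right under the beam's middle, with 60 mm of lid on either side.
- bottle: Amber bottle with black cap, standing, 64 mm diameter, 130 mm high, loose; origin at the centre of its underside. Leave alone.
- spool: Small filament spool lying flat, blue with black flanges, 96 mm diameter, 42 mm high, loose; origin at the centre of its underside. Leave alone.
- gluestick: White glue stick, standing, 30 mm diameter, 90 mm high, loose; origin at the centre of its underside. Leave alone.
There are look-alikes about, which are no part of the job. Leave any green or yellow look-alike of the station alone.

How it is judged:
By the outcome, as a careful person would: the job done as asked, in the order asked, and still so for the second after the job is handed in, with the robot touching nothing.
It also fails if it takes over 70 s, if anything falls off the work surface, if the arm or the gripper's body presses on something with over 40 N, if the wrist force passes 120 N, or if a joint passes its speed limit or range.

## Working session

There is one attempt and no reset: what is moved stays moved. The work goes in short steps, Python scripts to look and compute and a tool call to move; the robot and the scene stay as the last step left them, time stands still between calls to the robot, and variables do not carry over. Pictures are saved under pics/ and viewed, and the job is handed in when it is done.

Besides the shell and the picture viewer there is one more tool, called after ">>>" in YAML: its name, and indented under it one key for each argument. move_arm: Moves the arm, as the interface text tells. Its arguments: {"type":"object","properties":{"increments":{"type":"array","items":{"type":"array"}},"jaw":{"type":"number"}},"required":["increments"]}

```bash
mkdir -p pics; ls; cat > h.py <<'E'
import numpy as np,cv2
from plant import ctrl
def snap(n,f):
    s=ctrl.snapshot(n); cv2.imwrite('pics/'+f+'.png',cv2.cvtColor(s['color'],cv2.COLOR_RGB2BGR))
    np.savez('pics/'+f+'.npz',**{k:np.array(v) for k,v in s.items()}); return s
def ray(s,uv,z):
    R=np.array(s['R']);t=np.array(s['t']);d=R.T@np.array([(uv[0]-s['cx'])/s['fx'],(uv[1]-s['cy'])/s['fy'],1.]);c=-R.T@t
    return c+d*(z-c[2])/d[2]
def proj(s,X):
    p=np.array(s['R'])@np.array(X)+np.array(s['t']);return [s['fx']*p[0]/p[2]+s['cx'],s['fy']*p[1]/p[2]+s['cy']]
def load(f): 
    d=np.load('pics/'+f+'.npz'); return {k:d[k] for k in d}
E
python3 - <<'E'
from h import *
for n in ['scene','top','wrist']:
    s=snap(n,n+'0'); print(n,-np.array(s['R']).T@s['t'],s['fx'])
print(ctrl.get_obs())
E
```

```text
pics
scene [ 1.00297253 -0.70898142  0.71077418] 446.86942300776815
top [0.40499235 0.00143911 1.27325063] 485.07504937553705
wrist [ 0.19262042 -0.65073255  0.38444077] 342.1447540602308
{'clock': 0.15, 'joint_pos': array([-5.12191080e+01,  2.05814661e+01,  6.45387227e-01, -1.42922774e-02,
       -7.01360129e+01, -1.65050883e+01]), 'qvel': array([-0.07568412, -0.12246133,  0.21598548,  0.07888326,  0.04194131,
        0.06899075]), 'tau': array([ 3.83535425e-04, -5.83276212e+01,  2.93285358e+01,  7.00109303e+00,
        8.68845818e-03, -1.18630724e-04]), 'tool_pos': array([ 0.25567873, -0.62429742,  0.22584177]), 'orientation': array([ 1.79927061e+02, -7.59928567e-03, -1.57729056e+02]), 'force': array([-0.17440097,  0.57758479,  0.64651767]), 'moment': array([0.03316651, 0.02212207, 0.03235258]), 'opening': 0.08738509670250516}
```

View pics/scene0.png

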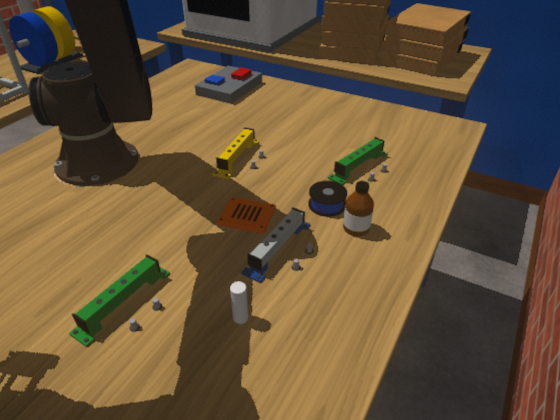

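View pics/top0.png

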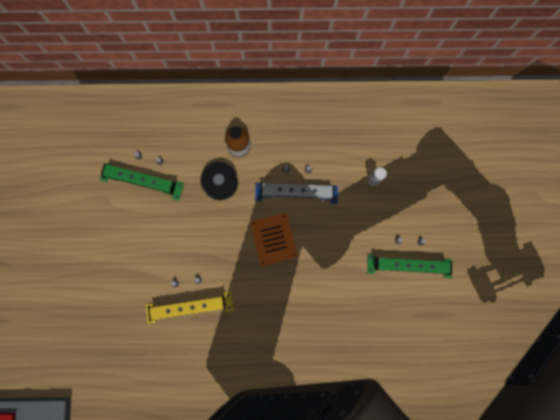

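The blue-legged aluminium bridge is at top (297,191), with its pins at (286,168) and (308,168). The look-alikes are green at (142,180) and (410,265), and yellow at (189,305). Only the one at (297,191) has blue legs and an aluminium beam. The lid is at (274,239). I'll confirm this in one enlarged crop and measure from it.

```bash
python3 - <<'E'
from h import *
s=load('top0');c=cv2.cvtColor(s['color'],cv2.COLOR_RGB2BGR)
cv2.imwrite('pics/crop0.png',cv2.resize(c[120:280,190:400],None,fx=3.7,fy=3.7,interpolation=cv2.INTER_CUBIC))
hsv=cv2.cvtColor(c,cv2.COLOR_BGR2HSV)
for n,p in dict(lid=(274,222),lid2=(290,250),wood=(330,290),wood2=(320,240),legL=(259,195),legR=(335,195),beam=(297,191)).items(): print(n,hsv[p[1],p[0]])
m=((hsv[...,0]<=10)&(hsv[...,1]>190)).astype(np.uint8)*255
m[:200]=0;m[280:]=0;m[:,:230]=0;m[:,320:]=0
m=cv2.morphologyEx(m,cv2.MORPH_CLOSE,np.ones((7,7)))
k=max(cv2.findContours(m,0,2)[0],key=cv2.contourArea);r=cv2.minAreaRect(k)
b=cv2.boxPoints(r);print(r);P=np.array([ray(s,q,.014) for q in b]);print(P.round(4));print(P.mean(0),[np.linalg.norm(P[i]-P[i-1]) for i in range(4)])
m=((hsv[...,0]>100)&(hsv[...,0]<130)&(hsv[...,1]>120)&(hsv[...,2]>40)).astype(np.uint8)*255
m[:170]=0;m[215:]=0;m[:,:245]=0;m[:,350:]=0
for k in cv2.findContours(m,0,2)[0]:
  if cv2.contourArea(k)>5: print('blue',cv2.boundingRect(k),cv2.minAreaRect(k))
E
```

```text
lid [ 12 212  89]
lid2 [ 13 210  90]
wood [ 17 110 149]
wood2 [ 18 107  69]
legL [108 178  53]
legR [108 183  74]
beam [90  7 75]
((276.0, 248.0), (0.0, 0.0), 0.0)
[[ 0.4925 -0.0053  0.014 ]
 [ 0.4925 -0.0053  0.014 ]
 [ 0.4925 -0.0053  0.014 ]
 [ 0.4925 -0.0053  0.014 ]]
[ 0.49248749 -0.00531008  0.014     ] [np.float64(0.0), np.float64(0.0), np.float64(0.0), np.float64(0.0)]
blue (331, 190, 6, 13) ((333.5, 196.0), (12.0, 5.0), 90.0)
blue (256, 187, 6, 13) ((258.2029724121094, 193.0297088623047), (12.238958358764648, 4.776178359985352), 84.2894058227539)
```

View pics/crop0.png

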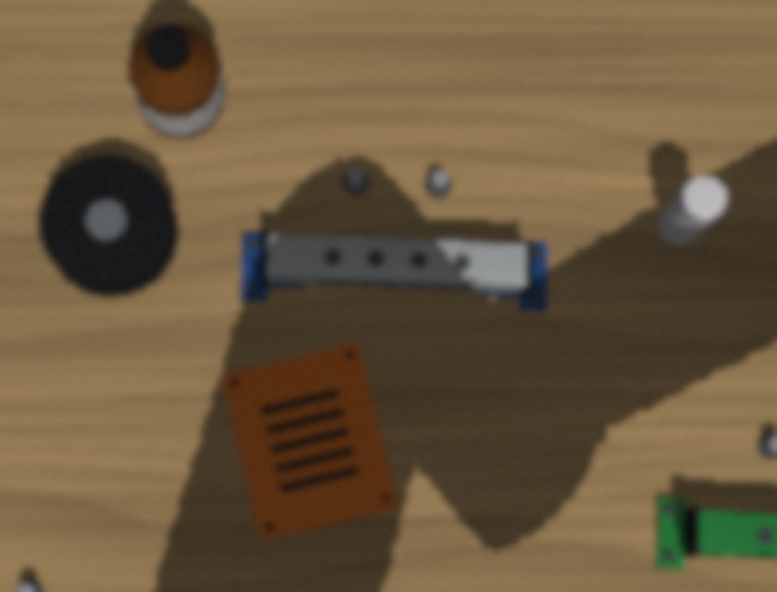

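```bash
cat >> h.py <<'E'
def lid(s,roi,z=.014):
    c=cv2.cvtColor(s['color'],cv2.COLOR_RGB2BGR);hsv=cv2.cvtColor(c,cv2.COLOR_BGR2HSV)
    m=((hsv[...,0]<=15)&(hsv[...,1]>165)).astype(np.uint8)*255
    x0,y0,x1,y1=roi;mm=np.zeros_like(m);mm[y0:y1,x0:x1]=m[y0:y1,x0:x1]
    mm=cv2.morphologyEx(mm,cv2.MORPH_OPEN,np.ones((2,2)))
    k=max(cv2.findContours(cv2.morphologyEx(mm,cv2.MORPH_CLOSE,np.ones((7,7))),0,1)[0],key=cv2.contourArea)
    W=np.array([ray(s,q[0],z)[:2] for q in k]);return k,W
E
python3 - <<'E'
from h import *
s=load('top0')
k,W=lid(s,(230,200,320,280));r=cv2.minAreaRect((W*1000).astype(np.float32));print('lid',r,cv2.boxPoints(r).round(1).tolist())
f=lambda u,v,z:ray(s,(190+(u+.5)/3.7-.5,120+(v+.5)/3.7-.5),z)[:2].round(4)
for n,p in dict(bl=(265,232),br=(528,240),fl=(265,284),fr=(527,290)).items(): print(n,f(*p,.049))
for n,p in dict(footL_fl=(243,300),footR_fr=(546,309),footLbl=(243,232),footRbr=(546,243)).items(): print(n,f(*p,.006))
for n,p in dict(p1=(356,178),p2=(438,180)).items(): print(n,f(*p,.018))
c=load('scene0');g=cv2.cvtColor(c['color'],cv2.COLOR_RGB2BGR)
cv2.imwrite('pics/crops0.png',cv2.resize(g[180:290,200:340],None,fx=5,fy=5,interpolation=cv2.INTER_CUBIC))
E
```

```text
lid ((513.9987182617188, -1.0727691650390625), (120.10240936279297, 99.52318572998047), 13.272552490234375) [[444.1000061035156, 33.599998474121094], [467.0, -63.29999923706055], [583.9000244140625, -35.70000076293945], [561.0, 61.099998474121094]]
bl [0.6593 0.0308]
br [ 0.6516 -0.1521]
fl [0.6226 0.031 ]
fr [ 0.6163 -0.1503]
footL_fl [0.6188 0.0479]
footR_fr [ 0.6098 -0.1689]
footLbl [0.6684 0.0476]
footRbr [ 0.6579 -0.1704]
p1 [ 0.7045 -0.034 ]
p2 [ 0.7024 -0.0928]
```

View pics/crops0.png

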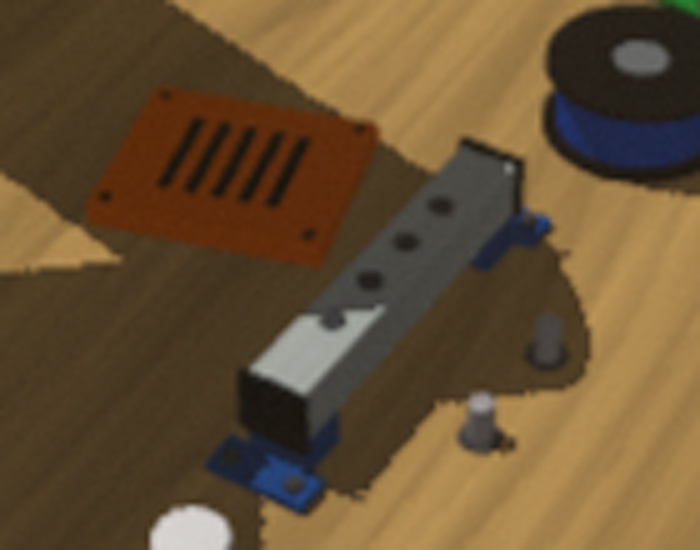

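The crop shows the station with yaw about -0.042 rad, centre about (0.638, -0.0605), and pins midpoint (0.7035, -0.063), which fits the geometry given. The lid measures 120.1 x 99.5 mm at (0.514, -0.001) with yaw +0.23. It therefore sits 54 mm to the left and needs 0.27 rad of clockwise turn.

Plan:
1. Push its left side sideways with two fingers lined up along the station's x, which squares and centres it.
2. Push from behind.

>>> move_arm:
  increments:
    - [[15.5, 44.5, 0], 0.071]
    - [[15.5, 44.5, 0], 0.071]
    - [[15.5, 44.5, 0], 0.071]
    - [[15.5, 44.5, 0], 0.071]
    - [[15.5, 44.5, 0], 0.071]
    - [[15.5, 44.5, 0], 0.071]
    - [[15.5, 44.5, 0], 0.071]
    - [[15.5, 44.5, 0], 0.071]
  jaw: 0.36

```text
clock: 0.95
tool_pos: [0.3782, -0.2596, 0.2207]
orientation: [179.6, -0.1, -124.5]
force: [1.3, -0.9, 0.5]
opening: 0.0593
```

>>> move_arm:
  increments:
    - [[16, 44, 0], 0.07]
    - [[16, 44, 0], 0.07]
    - [[16, 44, 0], 0.07]
    - [[16, 44, 0], 0.07]
    - [[16, 44, 0], 0.07]
    - [[16, 44, 0], 0.07]
    - [[16, 44, 0], 0.07]
    - [[15, 40, 0], 0.07]

```text
clock: 1.75
tool_pos: [0.5059, 0.1049, 0.2224]
orientation: [179.8, 0.1, -90.9]
force: [0.8, 0.4, -0.7]
opening: 0.0594
```

>>> move_arm:
  increments:
    - [[0, -4, -30], -0.013]
    - [[0, -4, -40], -0.013]
    - [[0, -2, -40], 0]
    - [[0, -2, -30], 0]
    - [[0, 0, -15], 0]
    - [[0, 0, -5], 0]
    - [[0, 0, 0], 0]
    - [[0, 0, 0], 0]

```text
clock: 2.55
tool_pos: [0.5077, 0.0993, 0.0574]
orientation: [180.0, 0.1, -91.8]
force: [0.4, -0.3, 0.8]
opening: 0.0597
```

```bash
python3 - <<'E'
from h import *
o=ctrl.get_obs();print(o['tool_pos'],o['orientation'],o['opening'])
snap('scene','scene1');s=snap('top','top1')
k,W=lid(s,(230,200,320,280));print(cv2.minAreaRect((W*1000).astype(np.float32)))
E
```

```text
[0.50766019 0.09931668 0.05739697] [ 1.79988360e+02  1.00350536e-01 -9.18037927e+01] 0.059744474355246935
((514.896484375, -0.9609451293945312), (120.6563491821289, 99.42606353759766), 13.27381420135498)
```

View pics/scene1.png

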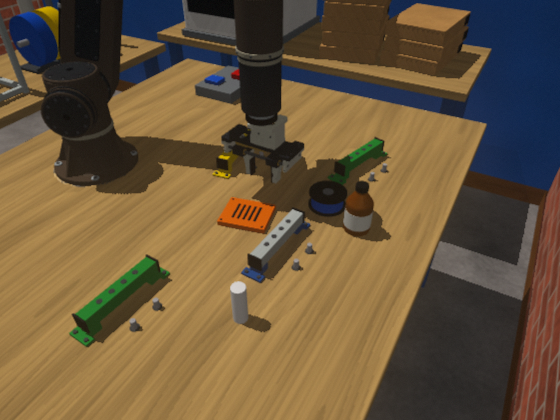

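View pics/top1.png

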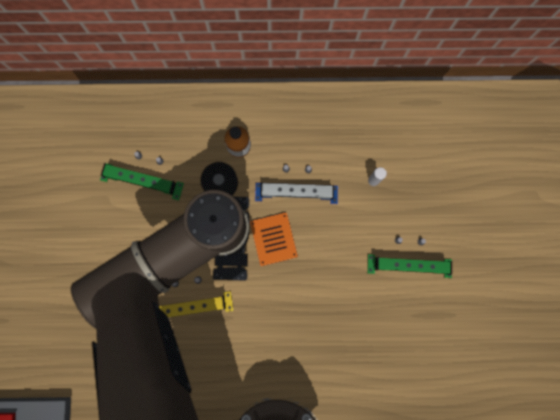

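The lid is still and everything is lit: lid at top (274,239), bridge at (297,190), pins at (286,168) and (308,168). The gripper hovers to the left of the lid. I'll refine the station pose with this lighting.

```bash
python3 - <<'E'
from h import *
s=load('top1');c=cv2.cvtColor(s['color'],cv2.COLOR_RGB2BGR);hsv=cv2.cvtColor(c,cv2.COLOR_BGR2HSV)
def reg(m,roi):
    x0,y0,x1,y1=roi;z=np.zeros(m.shape,np.uint8);z[y0:y1,x0:x1]=m[y0:y1,x0:x1]*255
    return z
beam=reg((hsv[...,1]<60)&(hsv[...,2]>110),(250,175,345,210))
k=max(cv2.findContours(cv2.morphologyEx(beam,cv2.MORPH_CLOSE,np.ones((5,5))),0,1)[0],key=cv2.contourArea)
W=np.array([ray(s,q[0],.049)[:2] for q in k])*1000;print('beam',cv2.minAreaRect(W.astype(np.float32)))
bl=reg((hsv[...,0]>100)&(hsv[...,0]<130)&(hsv[...,1]>110),(250,175,345,215))
pts=cv2.findNonZero(bl)[:,0];W=np.array([ray(s,q,.006)[:2] for q in pts])*1000;print('feet',cv2.minAreaRect(W.astype(np.float32)))
cv2.imwrite('pics/crop1.png',cv2.resize(c[155:215,245:345],None,fx=8,fy=8,interpolation=cv2.INTER_CUBIC))
E
```

```text
beam ((636.7042846679688, -59.72291564941406), (177.4855194091797, 33.82110595703125), 86.82147216796875)
feet ((638.319091796875, -60.15302276611328), (213.58309936523438, 41.00321578979492), 87.05101013183594)
```

View pics/crop1.png

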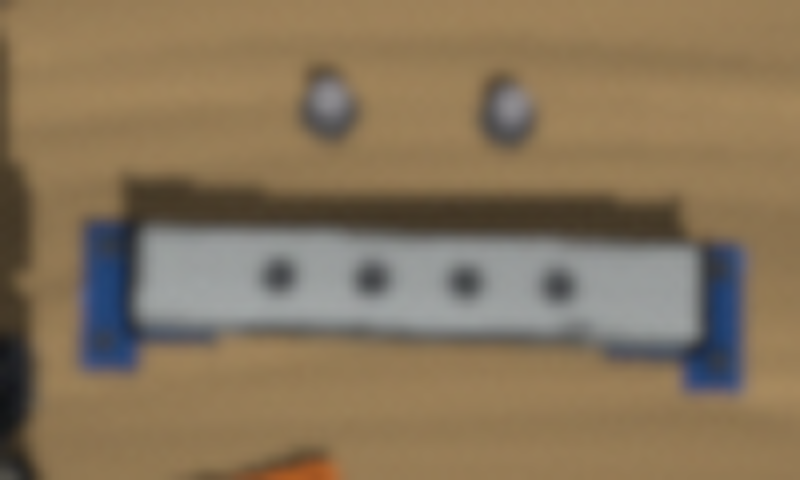

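>>> move_arm:
  increments:
    - [[0, 0, -25], -0.01]
    - [[0, 0, -15], 0]
    - [[0, 0, -8], 0]
    - [[0, 0, -3], 0]
    - [[0, 0, 0], 0]
    - [[0, 0, 0], 0]
    - [[0, 0, 0], 0]
    - [[0, 0, 0], 0]

```text
clock: 3.45
tool_pos: [0.513, 0.1023, 0.0126]
orientation: [-179.3, 0.6, -92.3]
force: [0.3, 0.5, -0.1]
opening: 0.0596
```

>>> move_arm:
  increments:
    - [[-4, -3, -5], 0]
    - [[-4, -3, -2], 0]
    - [[-2, -4, -1], 0]
    - [[0, -4, 0], 0]
    - [[0, -4, 0], 0]
    - [[0, -4, 0], 0]
    - [[0, -3, 0], 0]
    - [[0, 0, 0], 0]

```text
clock: 4.25
tool_pos: [0.5021, 0.0748, 0.0044]
orientation: [-179.2, 0.6, -92.3]
force: [0.4, -0.3, -0.7]
opening: 0.0596
```

>>> move_arm:
  increments:
    - [[0, -4, 0], 0]
    - [[0, -4, 0], 0]
    - [[0, -4, 0], 0]
    - [[0, -4, 0], 0]
    - [[0, -4, 0], 0]
    - [[0, -4, 0], 0]
    - [[0, -4, 0], 0]
    - [[0, -4, 0], 0]

```text
clock: 5.05
tool_pos: [0.5028, 0.0408, 0.0046]
orientation: [-179.2, 0.6, -92.3]
force: [-0.1, 1.2, 0.6]
opening: 0.0592
```

```bash
python3 - <<'E'
from h import *
s=snap('top','top2');snap('scene','scene2')
k,W=lid(s,(230,200,330,290));print(cv2.minAreaRect((W*1000).astype(np.float32)))
c=cv2.cvtColor(s['color'],cv2.COLOR_RGB2BGR)
cv2.imwrite('pics/crop2.png',cv2.resize(c[150:290,210:350],None,fx=4,fy=4,interpolation=cv2.INTER_CUBIC))
E
```

```text
((506.69085693359375, -35.759559631347656), (121.2120590209961, 81.85625457763672), 3.5706450939178467)
```

View pics/crop2.png

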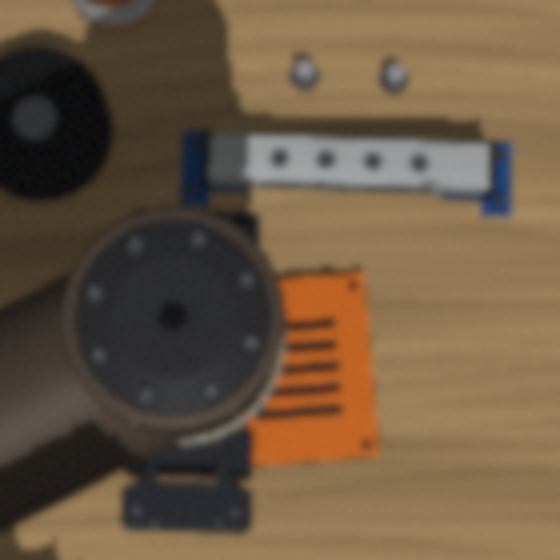

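The lid is turning as planned and is now at yaw of about +3.6°. I'll keep pushing.

>>> move_arm:
  increments:
    - [[0, -4, 0], 0]
    - [[0, -4, 0], 0]
    - [[0, -4, 0], 0]
    - [[0, -4, 0], 0]
    - [[0, -4, 0], 0]
    - [[0, -4, 0], 0]
    - [[0, -3, 0], 0]
    - [[0, -2, 0], 0]

```text
clock: 5.95
tool_pos: [0.5027, 0.0094, 0.0046]
orientation: [-179.2, 0.6, -92.3]
force: [-0.3, 1.4, -0.2]
opening: 0.0599
```

```bash
python3 - <<'E'
from h import *
s=snap('top','top3')
k,W=lid(s,(230,200,340,290));print(cv2.minAreaRect((W*1000).astype(np.float32)))
c=cv2.cvtColor(s['color'],cv2.COLOR_RGB2BGR)
cv2.imwrite('pics/crop3.png',cv2.resize(c[150:290,220:360],None,fx=4,fy=4,interpolation=cv2.INTER_CUBIC))
# right edge of lid: rightmost pixel by row
m=cv2.drawContours(np.zeros((420,560),np.uint8),[k],-1,255,-1)
P=[]
for v in range(400):
    u=np.flatnonzero(m[v]); 
    if len(u)>10: P.append(ray(s,(u.max()+.5,v),.014)[:2])
P=np.array(P)[3:-3];a=np.polyfit(P[:,0],P[:,1],1);print('right edge slope',a[0],'y at x=.514',np.polyval(a,.514),P[:,0].min(),P[:,0].max(),np.std(P[:,1]-np.polyval(a,P[:,0])))
E
```

```text
((500.1672668457031, -69.34687805175781), (67.85116577148438, 121.42713165283203), 86.88333892822266)
right edge slope -0.05302129910553302 y at x=.514 -0.1042399589663711 0.4475483285561193 0.5513189117092983 0.0007389798977212203
```

View pics/crop3.png

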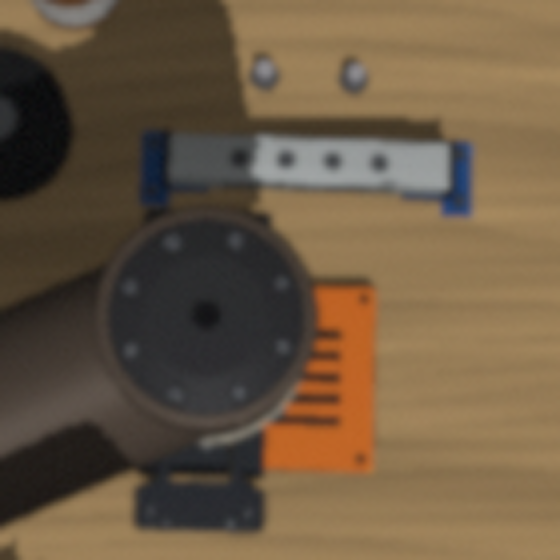

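The lid is now square (about -2.5 to -3°) and about 1 mm left of the centre line. I'll back off and lift to re-measure.

>>> move_arm:
  increments:
    - [[0, -1, 0], 0]
    - [[0, 5, 0], 0]
    - [[0, 10, 0], 0]
    - [[0, 10, 5], 0]
    - [[0, 5, 25], 0]
    - [[0, 10, 40], 0]
    - [[-20, 20, 30], -0.1]
    - [[-20, 20, 0], -0.14]
  jaw: 0.36

```text
clock: 6.8
tool_pos: [0.462, 0.0932, 0.1081]
orientation: [-179.4, 0.6, -106.4]
force: [0.7, 0.7, -0.1]
opening: 0.0595
```

>>> move_arm:
  increments:
    - [[-20, 20, 0], -0.14]
    - [[-20, 20, 0], -0.14]
    - [[-20, 10, 0], -0.14]
    - [[0, 0, 0], -0.14]
    - [[0, 0, 0], -0.14]
    - [[0, 0, 0], -0.14]
    - [[0, 0, 0], -0.14]
    - [[0, 0, 0], -0.14]

```text
clock: 7.6
tool_pos: [0.3972, 0.1544, 0.1143]
orientation: [-179.4, 1.2, -172.5]
force: [-0.0, 0.0, 1.2]
opening: 0.0596
```

```bash
cat > st.py <<'E'
from h import *
def edges(W):
    r=cv2.minAreaRect((W*1000).astype(np.float32));c=np.array(r[0]);b=cv2.boxPoints(r)
    # fit lines to contour points nearest each box side
    W=W*1000;out=[]
    for i in range(4):
        p,q=b[i],b[(i+1)%4];d=(q-p)/np.linalg.norm(q-p);n=np.array([-d[1],d[0]])
        rel=W-p;al=rel@d;L=np.linalg.norm(q-p);sel=(abs(rel@n)<4)&(al>.12*L)&(al<.88*L)
        if sel.sum()<6: continue
        vx,vy,x,y=cv2.fitLine(W[sel].astype(np.float32),cv2.DIST_HUBER,0,.01,.01).ravel()
        out.append((round(np.degrees(np.arctan2(vy,vx))%180,2),(round(float(x),1),round(float(y),1)),int(sel.sum())))
    return r,out
E
python3 - <<'E'
from st import *
print(ctrl.get_obs()['tool_pos'],ctrl.get_obs()['orientation'])
s=snap('top','top4')
k,W=lid(s,(230,200,340,290));r,o=edges(W);print(r);[print(x) for x in o]
c=cv2.cvtColor(s['color'],cv2.COLOR_RGB2BGR)
cv2.imwrite('pics/crop4.png',cv2.resize(c[150:310,200:360],None,fx=3.7,fy=3.7,interpolation=cv2.INTER_CUBIC))
# holes in the beam
g=cv2.cvtColor(c,cv2.COLOR_BGR2GRAY);H=[]
for u,v in [(280,189.5),(291.5,190),(303,190.5),(314.6,191)]:
    x0,y0=int(u)-4,int(v)-4;p=g[y0:y0+9,x0:x0+9].astype(float);w=np.clip(np.median(p)-15-p,0,None);yy,xx=np.mgrid[:9,:9]
    H.append(ray(s,((w*xx).sum()/w.sum()+x0,(w*yy).sum()/w.sum()+y0),.049)[:2])
H=np.array(H)*1000;print(H.round(1).tolist(),H.mean(0),np.degrees(np.polyfit(H[:,1],H[:,0],1)[0]))
E
```

```text
[0.3971948  0.15435479 0.1142662 ] [-179.39232269    1.19491626 -172.47028118]
((501.1882019042969, -54.81167984008789), (98.55315399169922, 121.64813995361328), 88.61361694335938)
(np.float32(178.61), (490.4, -103.8), 36)
(np.float32(89.34), (559.7, -61.3), 29)
(np.float32(177.05), (511.5, -7.4), 36)
(np.float32(86.61), (441.4, -55.2), 29)
[[641.4, -15.8], [640.1, -45.6], [638.7, -75.5], [636.9, -105.5]] [639.28153783 -60.59969297] 2.8825593107151164
```

View pics/crop4.png

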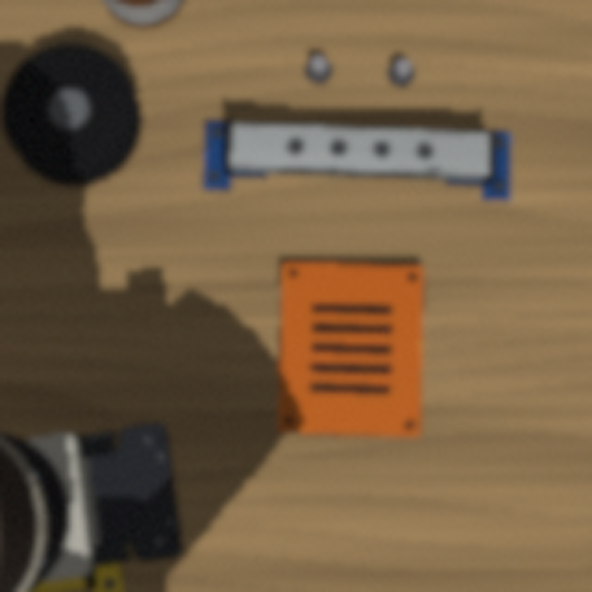

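Lid at (0.501, -0.055), yaw about -2°. Station centre (0.639, -0.0605), yaw about -2.6°. The centre line at the lid is y = -0.054, so the two agree to about 1 mm. Next I move behind the lid with the jaws at 50 mm.

>>> move_arm:
  increments:
    - [[4, -40, 0], -0.06]
    - [[4, -40, 0], -0.06]
    - [[4, -40, 0], -0.04]
    - [[4, -40, 0], 0]
    - [[2, -20, 0], 0]
    - [[0, -10, 0], 0]
    - [[0, 0, 0], 0]
    - [[0, 0, 0], 0]
  jaw: 0.136

```text
clock: 8.45
tool_pos: [0.4161, -0.0358, 0.1176]
orientation: [-179.5, 1.5, 179.2]
force: [-0.4, 0.2, 0.3]
opening: 0.0495
```

>>> move_arm:
  increments:
    - [[0, -10, -25], -0.02]
    - [[0, -4, -35], -0.01]
    - [[0, -1, -30], 0]
    - [[0, 0, -12], 0]
    - [[0, 0, -5], 0]
    - [[0, 0, 0], 0]
    - [[0, 0, 0], 0]
    - [[0, 0, 0], 0]

```text
clock: 9.25
tool_pos: [0.4203, -0.044, 0.0108]
orientation: [-179.7, 2.0, 178.4]
force: [-0.4, -0.1, -0.0]
opening: 0.0494
```

>>> move_arm:
  increments:
    - [[0, -4, -4], -0.012]
    - [[0, -4, -2], -0.01]
    - [[0, -1, -1], 0]
    - [[0, 0, 0], 0]
    - [[0, 0, 0], 0]
    - [[0, 0, 0], 0]
    - [[0, 0, 0], 0]
    - [[0, 0, 0], 0]

```text
clock: 10.05
tool_pos: [0.4218, -0.0535, 0.0052]
orientation: [-179.8, 2.3, 177.0]
force: [-1.5, 0.6, 0.5]
opening: 0.0498
```

```bash
python3 - <<'E'
from st import *
o=ctrl.get_obs();print(o['tool_pos'],o['orientation'])
s=snap('wrist','wrist5');snap('scene','scene5')
E
```

```text
[ 0.42179108 -0.05346056  0.00520641] [-179.78563184    2.25737904  177.04655552]
```

View pics/wrist5.png

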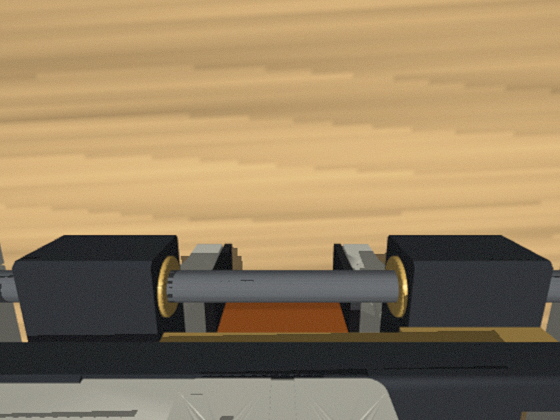

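View pics/scene5.png

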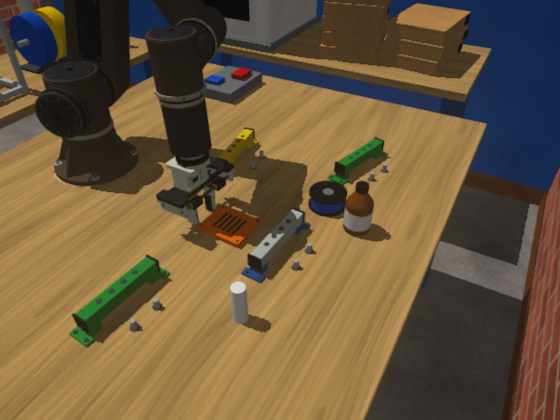

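The fingers are down behind the lid (lid at scene (229,224)) and clear of the yellow bridge. Pushing forward along the station axis.

>>> move_arm:
  increments:
    - [[5, -0.2, 0], 0]
    - [[5, -0.2, 0], 0]
    - [[5, -0.2, 0], 0]
    - [[5, -0.2, 0], 0]
    - [[5, -0.2, 0], 0]
    - [[5, -0.2, 0], 0]
    - [[5, -0.2, 0], 0]
    - [[5, -0.2, 0], 0]

```text
clock: 10.95
tool_pos: [0.4635, -0.0557, 0.0047]
orientation: [-179.7, 2.1, 177.0]
force: [-2.1, -0.3, 1.9]
opening: 0.0495
```

```bash
python3 - <<'E'
from st import *
o=ctrl.get_obs();print(o['tool_pos'],o['orientation'])
s=snap('top','top6');snap('scene','scene6')
k,W=lid(s,(230,192,340,290));r,o=edges(W);print(r);[print(x) for x in o]
c=cv2.cvtColor(s['color'],cv2.COLOR_RGB2BGR)
cv2.imwrite('pics/crop6.png',cv2.resize(c[150:310,220:380],None,fx=3.7,fy=3.7,interpolation=cv2.INTER_CUBIC))
E
```

```text
[ 0.46349674 -0.05568692  0.00473117] [-179.72581679    2.07715521  177.03743485]
((551.6636352539062, -58.37965393066406), (99.08796691894531, 79.3134765625), 88.59547424316406)
(np.float32(178.6), (558.7, -108.1), 18)
(np.float32(86.42), (589.9, -57.4), 29)
(np.float32(176.16), (554.0, -10.5), 23)
```

View pics/crop6.png

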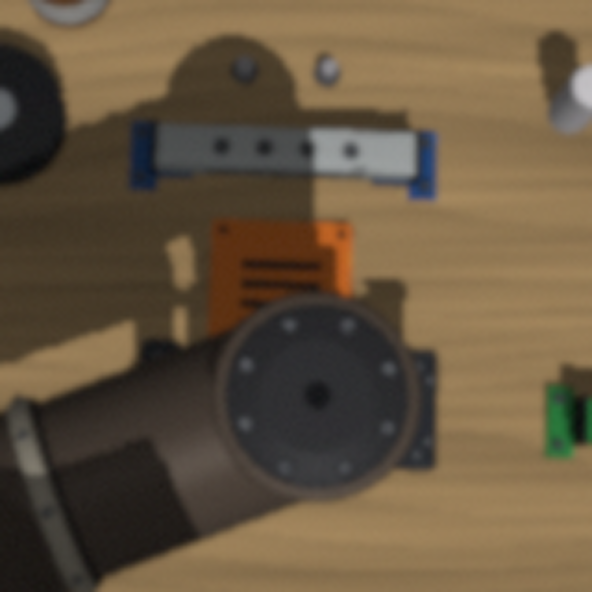

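The lid is square (about -2.9°) and its front edge is at x = 0.590, about 107 mm short of the pins. It goes under the bridge centrally, with at least 12 mm of side clearance.

>>> move_arm:
  increments:
    - [[6, -0.1, 0], 0]
    - [[7, -0.2, 0], 0]
    - [[7, -0.2, 0], 0]
    - [[7, -0.2, 0], 0]
    - [[7, -0.2, 0], 0]
    - [[7, -0.2, 0], 0]
    - [[7, -0.2, 0], 0]
    - [[5, -0.1, 0], 0]

```text
clock: 11.85
tool_pos: [0.5214, -0.0571, 0.0047]
orientation: [-179.7, 2.1, 177.1]
force: [-1.1, -0.1, 1.4]
opening: 0.0496
```

```bash
python3 - <<'E'
from st import *
o=ctrl.get_obs();print(o['tool_pos'],o['orientation'],o['force'])
s=snap('top','top7');q=snap('scene','scene7')
c=cv2.cvtColor(s['color'],cv2.COLOR_RGB2BGR)
a=cv2.resize(c[150:270,230:350],None,fx=4.9,fy=4.9,interpolation=cv2.INTER_CUBIC)
cv2.imwrite('pics/crop7.png',a)
c=cv2.cvtColor(q['color'],cv2.COLOR_RGB2BGR)
cv2.imwrite('pics/crops7.png',cv2.resize(c[180:290,190:340],None,fx=5,fy=5,interpolation=cv2.INTER_CUBIC))
E
```

```text
[ 0.52142638 -0.0570784   0.00468713] [-179.73277378    2.11098448  177.05275814] [-1.13699835 -0.13027352  1.41521238]
```

View pics/crop7.png

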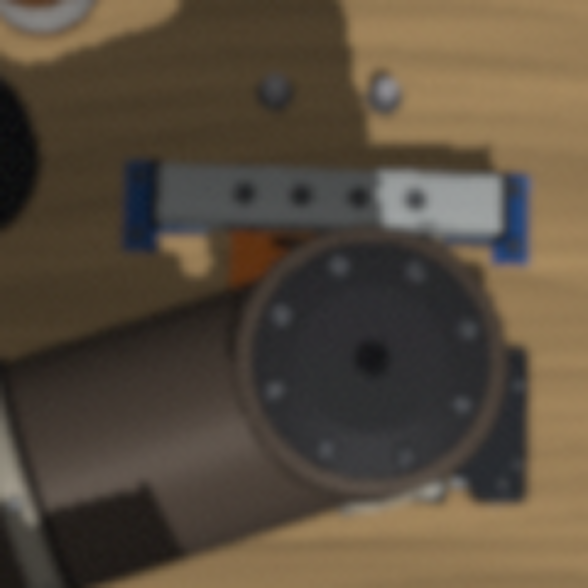

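View pics/crops7.png

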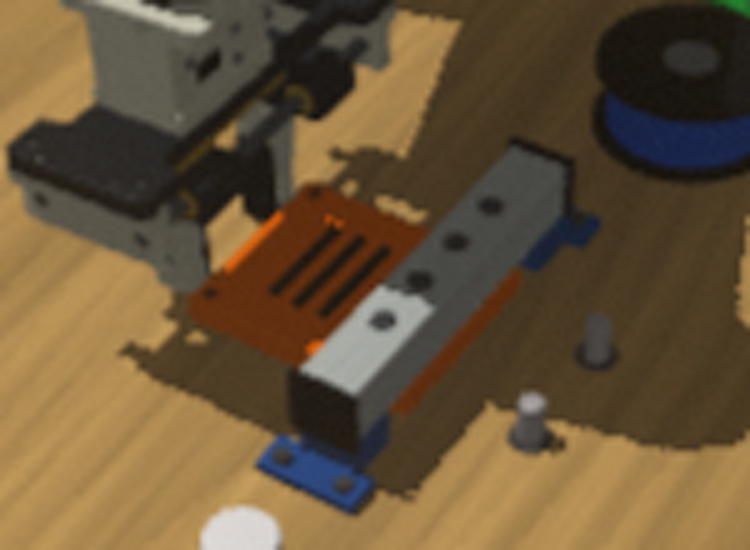

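Both views show the front edge passing cleanly under the beam, with about 49 mm left. I'll push slower now.

>>> move_arm:
  increments:
    - [[5, -0.2, 0], 0]
    - [[5, -0.2, 0], 0]
    - [[5, -0.2, 0], 0]
    - [[5, -0.2, 0], 0]
    - [[5, -0.2, 0], 0]
    - [[4, -0.2, 0], 0]
    - [[3, -0.1, 0], 0]
    - [[2, -0.1, 0], 0]

```text
clock: 12.75
tool_pos: [0.5578, -0.0586, 0.0045]
orientation: [-179.7, 2.1, 177.0]
force: [-1.7, 0.5, 1.4]
opening: 0.0497
```

```bash
cat > look.py <<'E'
from st import *
import sys
n=sys.argv[1]
o=ctrl.get_obs();print(o['clock'],o['tool_pos'],o['orientation'],o['force'])
s=snap('top','top'+n);q=snap('scene','scene'+n)
k,W=lid(s,(230,160,340,186));r,e=edges(W);print(r);[print(x) for x in e]
c=cv2.cvtColor(s['color'],cv2.COLOR_RGB2BGR)
a=cv2.resize(c[155:225,245:345],None,fx=7.8,fy=7.8,interpolation=cv2.INTER_CUBIC)
cv2.imwrite('pics/crop'+n+'.png',a)
c=cv2.cvtColor(q['color'],cv2.COLOR_RGB2BGR)
cv2.imwrite('pics/crops'+n+'.png',cv2.resize(c[190:290,220:340],None,fx=6,fy=6,interpolation=cv2.INTER_CUBIC))
E
python3 look.py 8
```

```text
12.75 [ 0.55778628 -0.05858305  0.0045397 ] [-179.73568722    2.09514981  177.04528733] [-1.7396772   0.50054548  1.43964458]
((674.817626953125, -39.36220169067383), (47.80746078491211, 21.656322479248047), 89.35957336425781)
(np.float32(89.36), (685.6, -39.5), 13)
(np.float32(179.25), (675.1, -15.5), 7)
(np.float32(95.41), (664.4, -31.1), 7)
```

View pics/crop8.png

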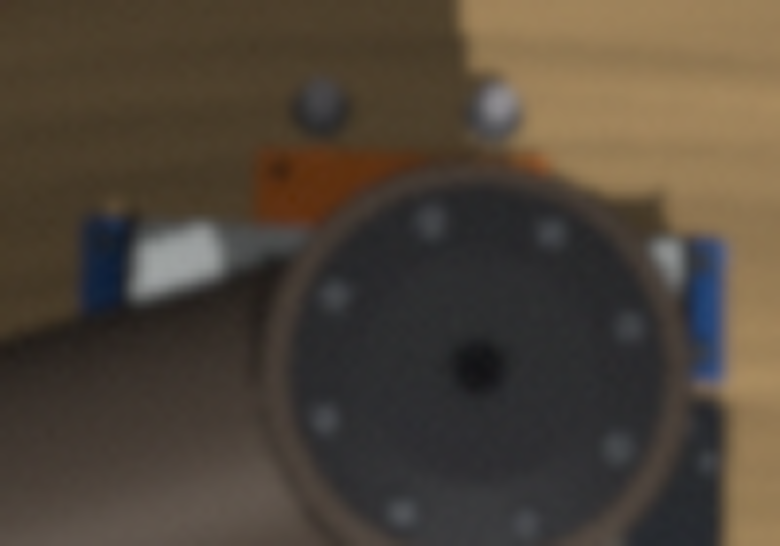

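View pics/crops8.png

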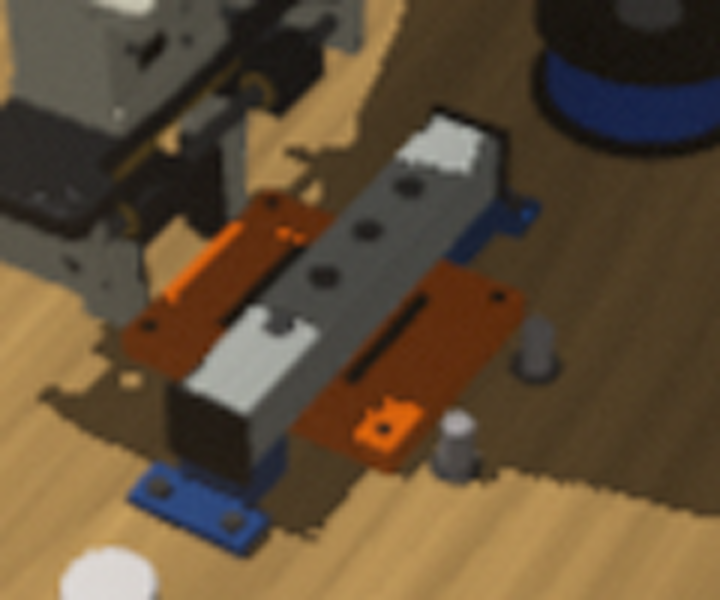

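The lid is about 11 mm short of the pins and both gaps look alike. I'll creep in.

>>> move_arm:
  increments:
    - [[1.5, -0.1, 0], 0]
    - [[1.5, -0.1, 0], 0]
    - [[1.5, 0, 0], 0]
    - [[1.2, -0.1, 0], 0]
    - [[1, 0, 0], 0]
    - [[1, -0.1, 0], 0]
    - [[0.8, 0, 0], 0]
    - [[0.5, 0, 0], 0]

```text
clock: 13.65
tool_pos: [0.5672, -0.0589, 0.0046]
orientation: [-179.7, 2.1, 177.1]
force: [-0.9, 0.1, 1.1]
opening: 0.0496
```

```bash
python3 look.py 9
```

```text
13.65 [ 0.56720305 -0.05889903  0.0045813 ] [-179.74423659    2.10941198  177.05495467] [-0.93291552  0.1188937   1.06415028]
((678.9519653320312, -34.13409423828125), (37.260276794433594, 29.8051815032959), 89.36109161376953)
(np.float32(89.36), (693.9, -34.3), 11)
(np.float32(179.25), (679.1, -15.5), 8)
```

View pics/crops9.png

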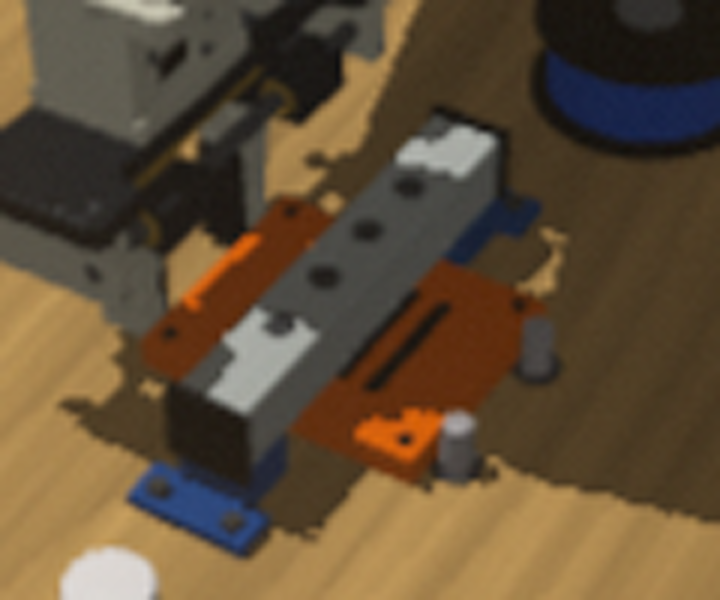

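View pics/crop9.png

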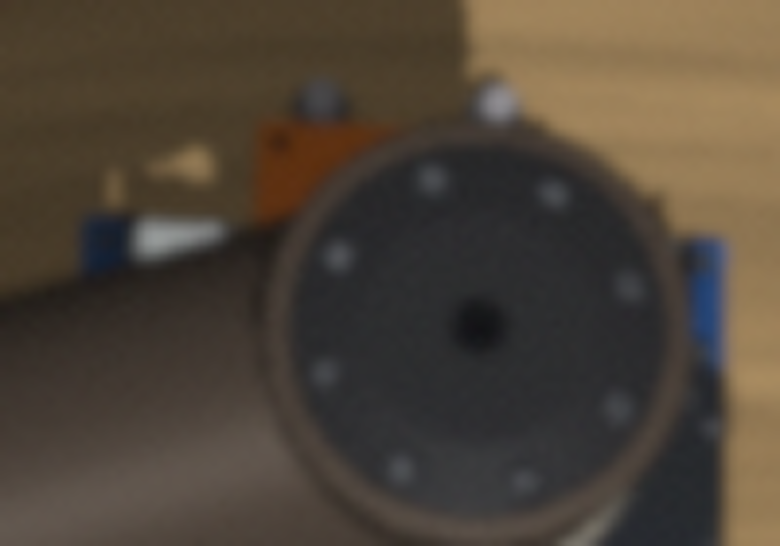

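>>> move_arm:
  increments:
    - [[0.4, 0, 0], 0]
    - [[0.4, 0, 0], 0]
    - [[0.3, 0, 0], 0]
    - [[0.3, 0, 0], 0]
    - [[0.3, 0, 0], 0]
    - [[0.3, 0, 0], 0]
    - [[0.3, 0, 0], 0]
    - [[0.3, 0, 0], 0]

```text
clock: 14.55
tool_pos: [0.5688, -0.059, 0.0046]
orientation: [-179.7, 2.0, 177.0]
force: [-3.7, 0.6, 3.0]
opening: 0.0498
```

Force has risen slightly (3.7 N) and the advance fell short of the command, so the lid has probably touched a pin. Looking.

```bash
python3 look.py 10; python3 - <<'E'
from h import *
q=load('scene10');c=cv2.cvtColor(q['color'],cv2.COLOR_RGB2BGR)
cv2.imwrite('pics/z10.png',cv2.resize(c[235:280,275:320],None,fx=13,fy=13,interpolation=cv2.INTER_CUBIC))
E
```

```text
14.55 [ 0.56877983 -0.05895479  0.00458229] [-179.73336555    2.01117575  177.04032407] [-3.73418833  0.64486399  2.95506621]
((681.6566772460938, -32.840599060058594), (34.544715881347656, 29.849729537963867), 89.2497787475586)
(np.float32(80.82), (695.0, -33.0), 10)
(np.float32(179.25), (681.8, -15.6), 8)
```

View pics/z10.png

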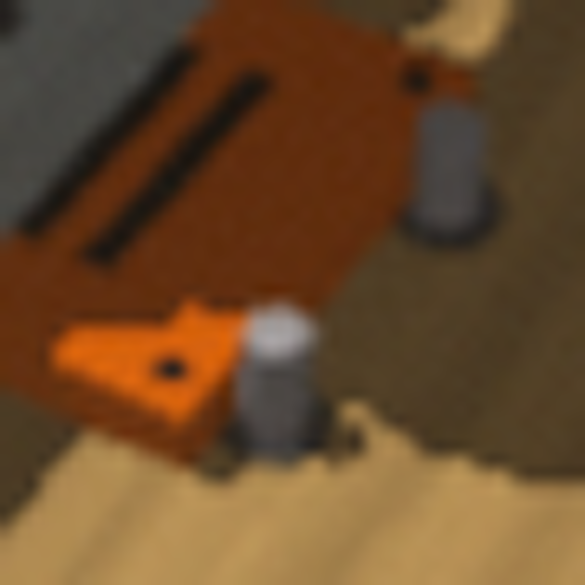

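It isn't clear whether both pins touch. I'll retreat for a clear view and shut the jaws, then finish with one central, gentle push so that the lid can square itself on the pins.

>>> move_arm:
  increments:
    - [[-5, 0, 0], 0]
    - [[-12, 0.5, 0], 0]
    - [[-20, 1, 0], 0]
    - [[-20, 1, 0], 0]
    - [[-20, 1, 0], 0]
    - [[-15, 0.5, 0], 0]
    - [[-8, 0, 0], 0]
    - [[0, 0, 0], 0]
  jaw: 0.136

```text
clock: 15.45
tool_pos: [0.4644, -0.0548, 0.0049]
orientation: [-179.8, 2.4, 177.0]
force: [-0.1, 0.6, 0.7]
opening: 0.0498
```

```bash
cat > fin.py <<'E'
from st import *
import sys
n=sys.argv[1]
o=ctrl.get_obs();print(o['clock'],o['tool_pos'],o['orientation'],o['force'])
s=snap('top','top'+n);q=snap('scene','scene'+n)
k,W=lid(s,(230,160,340,181))
e=edges(W);print(e)
# leading edge: top-most lid pixel per column, subpixel via orange-ness gradient
im=s['color'].astype(float);sc=im[...,0]-im[...,2];g=sc/ (im.sum(2)+1)
P=[]
for u in range(int(k[:,0,0].min())+4,int(k[:,0,0].max())-3):
    col=g[164:180,u];d=np.diff(cv2.GaussianBlur(col.reshape(-1,1),(1,3),0).ravel());i=int(d.argmax())
    if 0<i<len(d)-1 and d[i]>.05:
        a,b,cc=d[i-1:i+2];off=.5*(a-cc)/(a-2*b+cc);P.append(np.r_[u,ray(s,(u,164+i+.5+off),.014)[:2]*1000])
P=np.array(P);print(P.round(1)[::3].tolist())
if len(P)>5: 
    a=np.polyfit(P[:,2],P[:,1],1);print('lead slope deg',np.degrees(np.arctan(a[0])),'x at y=-63',np.polyval(a,-63),'side y',W[:,1].min(),W[:,1].max())
c=cv2.cvtColor(s['color'],cv2.COLOR_RGB2BGR)
cv2.imwrite('pics/crop'+n+'.png',cv2.resize(c[155:225,245:345],None,fx=7.8,fy=7.8,interpolation=cv2.INTER_CUBIC))
c=cv2.cvtColor(q['color'],cv2.COLOR_RGB2BGR)
cv2.imwrite('pics/crops'+n+'.png',cv2.resize(c[210:280,240:320],None,fx=8,fy=8,interpolation=cv2.INTER_CUBIC))
E
python3 fin.py 11
```

```text
15.45 [ 0.46441642 -0.05480344  0.00489026] [-179.83765392    2.40882379  177.04565972] [-0.06760049  0.61551762  0.66818526]
(((682.6712036132812, -64.60357666015625), (98.08943176269531, 27.122425079345703), 89.35678100585938), [(np.float32(178.6), (682.1, -111.1), 7), (np.float32(89.36), (693.4, -71.5), 28), (np.float32(179.25), (683.2, -15.6), 7), (np.float32(89.36), (669.2, -58.1), 28)])
[[283.0, 700.5, -26.5], [286.0, 699.7, -34.4], [289.0, 699.5, -42.4], [292.0, 699.1, -50.4], [295.0, 697.9, -58.3], [298.0, 698.1, -66.3], [301.0, 698.9, -74.3], [304.0, 698.8, -82.3], [307.0, 697.3, -90.2], [310.0, 697.3, -98.2]]
lead slope deg 2.0466087043057546 x at y=-63 698.6768568207418 side y -0.11352332356625139 -0.015409692704805822
```

View pics/crop11.png

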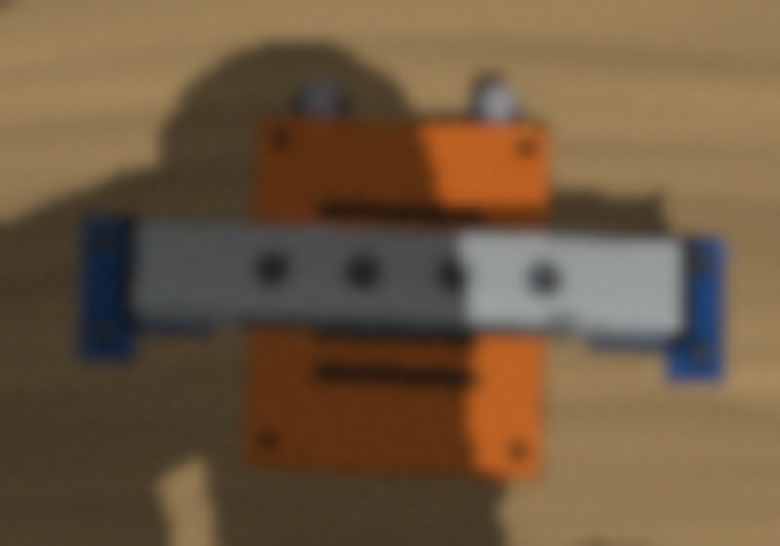

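View pics/crops11.png

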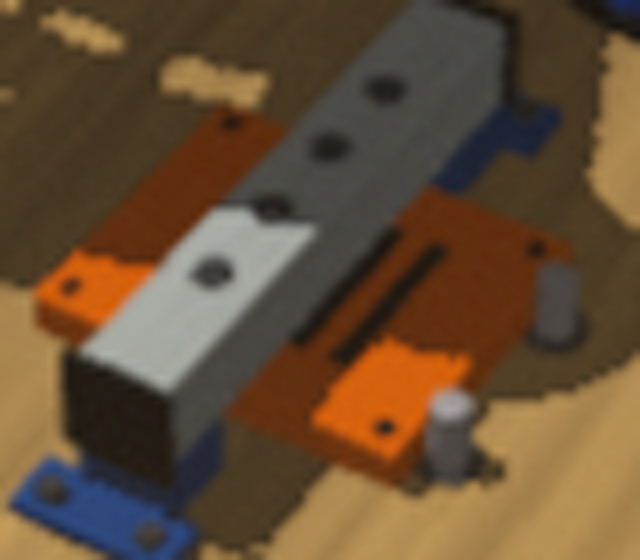

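The top view shows the leading edge at x = 0.6987, at the pins, but 0.5 to 1° less rotated than the station. I'll finish with the shut-jaw central nudge.

>>> move_arm:
  increments:
    - [[5, -0.5, 0], 0]
    - [[12, -0.5, 0], 0]
    - [[18, -0.5, 0], 0]
    - [[18, -0.5, 0], 0]
    - [[16, -0.5, 0], 0]
    - [[12, -0.3, 0], 0]
    - [[5, 0, 0], 0]
    - [[2, 0, 0], 0]
  jaw: -1

```text
clock: 16.35
tool_pos: [0.5679, -0.0579, 0.004]
orientation: [-179.8, 2.7, 177.1]
force: [0.2, -0.4, 0.1]
opening: 0.0006
```

>>> move_arm:
  increments:
    - [[0.3, 0, 0.3], 0]
    - [[0.3, 0, 0], 0]
    - [[0.3, 0, 0], 0]
    - [[0.3, 0, 0], 0]
    - [[0.3, 0, 0], 0]
    - [[0.3, 0, 0], 0]
    - [[0.3, 0, 0], 0]
    - [[0.3, 0, 0], 0]

```text
clock: 17.15
tool_pos: [0.5688, -0.058, 0.0043]
orientation: [-179.8, 2.6, 177.1]
force: [-0.9, -0.7, 0.7]
opening: 0.0003
```

>>> move_arm:
  increments:
    - [[0.4, 0, 0], 0]
    - [[0.4, 0, 0], 0]
    - [[0.4, 0, 0], 0]
    - [[0.4, 0, 0], 0]
    - [[0.4, 0, 0], 0]
    - [[0.4, 0, 0], 0]
    - [[0.4, 0, 0], 0]
    - [[0.4, 0, 0], 0]

```text
clock: 17.95
tool_pos: [0.5689, -0.0583, 0.0038]
orientation: [-179.8, 2.3, 177.0]
force: [-4.4, 1.9, 3.6]
opening: 0.0006
```

The fingers stalled at 0.5689 with 4.4 N through the lid's centre, several times its sliding friction, so both pins should be carrying it. Retreating to check.

>>> move_arm:
  increments:
    - [[-3, 0, 0], 0]
    - [[-10, 0, 0], 0]
    - [[-20, 1, 0], 0]
    - [[-25, 1, 0], 0]
    - [[-25, 1, 5], 0]
    - [[-15, 1, 20], 0]
    - [[-5, 0, 40], 0]
    - [[0, 30, 40], 0]

```text
clock: 18.75
tool_pos: [0.4588, -0.0267, 0.1062]
orientation: [-179.7, 2.1, 176.9]
force: [2.0, 1.1, 0.1]
opening: 0.0005
```

>>> move_arm:
  increments:
    - [[0, 45, 5], 0]
    - [[0, 45, 0], 0]
    - [[0, 45, 0], 0]
    - [[0, 45, 0], 0]
    - [[0, 30, 0], 0]
    - [[0, 10, 0], 0]
    - [[0, 0, 0], 0]
    - [[0, 0, 0], 0]

```text
clock: 19.55
tool_pos: [0.4607, 0.2054, 0.1202]
orientation: [179.5, 3.3, 177.0]
force: [-0.3, -0.2, -0.2]
opening: 0.0005
```

```bash
python3 fin.py 12; python3 - <<'E'
from st import *
s=load('top12')
k,W=lid(s,(230,195,340,240));print(edges(W))
c=cv2.cvtColor(s['color'],cv2.COLOR_RGB2BGR);g=cv2.cvtColor(c,cv2.COLOR_BGR2GRAY);H=[]
for u,v in [(280,189.5),(291.5,190),(303,190.5),(314.6,191)]:
    x0,y0=int(u)-4,int(v)-4;p=g[y0:y0+9,x0:x0+9].astype(float);w=np.clip(np.median(p)-15-p,0,None);yy,xx=np.mgrid[:9,:9]
    H.append(ray(s,((w*xx).sum()/w.sum()+x0,(w*yy).sum()/w.sum()+y0),.049)[:2])
H=np.array(H)*1000;print(H.mean(0),np.degrees(np.polyfit(H[:,1],H[:,0],1)[0]))
E
```

```text
19.55 [0.46065632 0.20541331 0.12023994] [179.48985678   3.3122149  176.95127972] [-0.33042042 -0.1861091  -0.24837546]
(((682.6881103515625, -63.279056549072266), (100.73867797851562, 27.126480102539062), 89.35678100585938), [(np.float32(178.6), (682.1, -111.1), 7), (np.float32(86.64), (694.8, -71.0), 29), (np.float32(173.35), (683.3, -15.2), 7), (np.float32(89.36), (669.2, -55.2), 29)])
[[282.0, 701.3, -23.8], [285.0, 700.2, -31.8], [288.0, 700.3, -39.7], [291.0, 699.9, -47.7], [294.0, 699.9, -55.7], [297.0, 699.3, -63.7], [300.0, 699.0, -71.6], [303.0, 698.7, -79.6], [306.0, 698.2, -87.6], [309.0, 696.8, -95.5], [312.0, 697.7, -103.5]]
lead slope deg 2.7515882250362598 x at y=-63 699.2238552171133 side y -0.11352332356625139 -0.01276061455200883
(((598.723876953125, -59.954429626464844), (97.66549682617188, 46.88222122192383), 87.27279663085938), [(np.float32(178.61), (592.8, -106.3), 13), (np.float32(86.43), (619.3, -62.3), 19), (np.float32(179.27), (601.3, -11.9), 14), (np.float32(86.59), (576.6, -60.3), 29)])
[639.29270005 -60.61331633] 2.888668432287613
```

View pics/crop12.png

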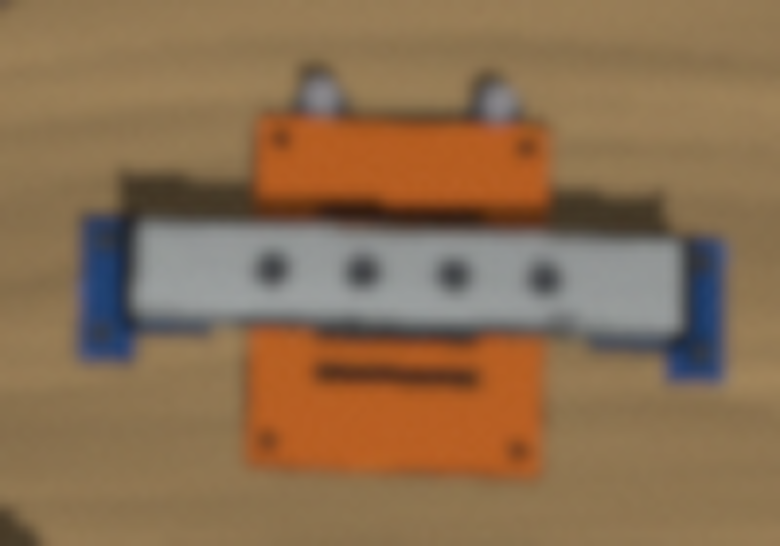

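View pics/crops12.png

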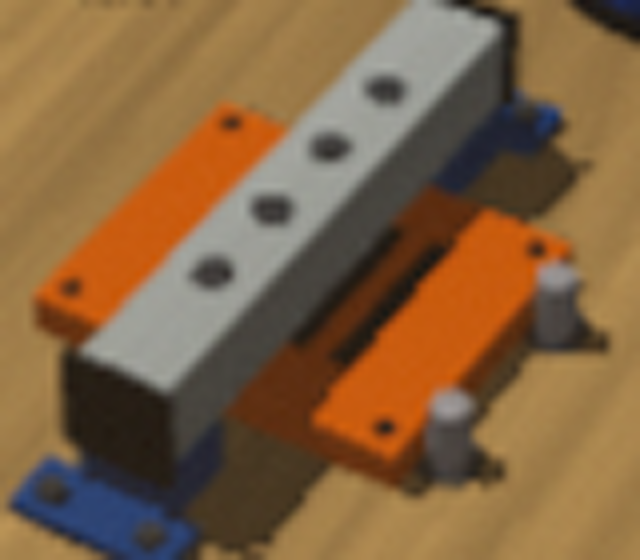

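View pics/scene12.png

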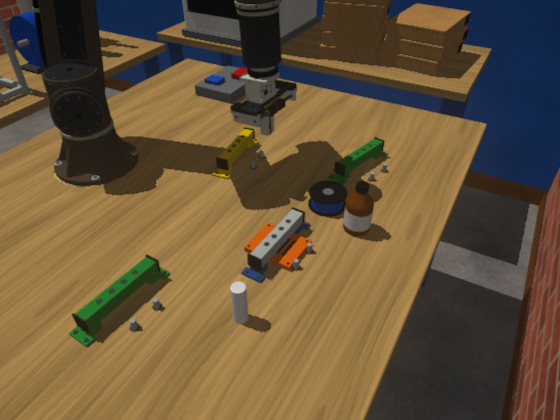

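All views agree. The leading edge is at 2.75° against 2.89° for the beam holes, at x of about 0.699, touching both pins. The lid's mid-line is at y = -0.061 against -0.0606 for the station. Bottle, spool and glue stick have not moved, and the arm is clear. Handing in.

```bash
python3 -c "
from plant import ctrl
print(ctrl.close_job())"
```

```text
the job is handed in; nothing more can be done
None
```

The lid is home under the blue-legged aluminium bridge, with its leading edge resting against both steel stop pins. I handed the job in at about 20 s.

I squared and centred the lid with a two-finger push on its left side. I then pushed it under the beam from behind, and finished with a gentle nudge at its centre with the jaws shut. The highest force I read was about 4.4 N. The lid was never pinched or lifted, and nothing touched the bridge.

Last checks, with the arm clear:
- **Squareness:** the leading edge is at 2.75° against 2.89° for the station.
- **Position:** the edge is at x ≈ 0.699 m, with the pin faces expected at about 0.698 to 0.699. The lid's mid-line is within about 1 mm of the station's.
- **Other objects:** the bottle, spool and glue stick look unmoved in the scene view; I did not measure them.

My estimates of the station's angle varied from 2.2° to 2.9° depending on the features used. Pin contact was judged from the images and from the push stalling, not measured directly. The first two-finger seating was 0.5 to 1° off square, which the final nudge corrected.

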